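Level a rocking kitchen bench scale with its two front levelling screws

ROBOT

A 6-joint arm with a two-finger parallel gripper is mounted at the origin on the work surface. World frame = base frame: x ahead of the robot, y to its left, z up, the work surface at z = 0. Lengths are in m, angles in rad, forces in N, time in s.
With the tool pointing down it reaches from about 0.275 to 0.875 m from the base axis. Payload 12.5 kg.
Tool frame: the origin (TCP) lies between the finger pads; the fingertips stand 19 mm ahead of it and the grasp point (between the pads) is the TCP (tip_reach is the distance from the TCP to the fingertips, in m); z points along the fingers, x is the direction in which the jaws open and shut, and the axes are right-handed (so a half turn about z gives the same grasp; the last joint's range is limited). The gripper opens to 85 mm and grips with 20 to 120 N. Pads are 22 mm wide; open, the fingers measure 114 mm over their backs; the gripper's body (76 mm by 85 mm) begins 54 mm behind the grasp point. The pads swing forward as they close: fully open they stand 13 mm farther back than shut.
Start: joints at [-1.337, 0.351, 1.652, -0, 1.139, -0.085], TCP at [0.172, -0.522, 0.25] pointing down, gripper open.
Joint ranges: [-2.75, 2.75], [-0.79, 2.1], [0.01, 2.65], [-1.57, 4.71], [0.07, 3.14], [-2.87, 2.87]. Speed limits (rad/s): [2.22, 2.22, 2.79, 3.14, 3.14, 3.14].

INTERFACE

Orientations are given as a unit quaternion [w, x, y, z].
In Python, from station import * gives the robot as it stands. The module is installed in compiled form; this text tells all that it offers.
- The arm moves only by the tool apply_moves, never from a script. Its argument "deltas" is a list that holds one entry, the list of rows, each a list of 6 numbers: the shift along the tool's x, y, z in cm, then the turn, a rotation vector about the tool's x, y, z in degrees. A call has 1 to 10 rows; each row shifts and turns the commanded pose from where the row before left it, along the tool's axes as they then stand; what a row does not reach is not made up. A row lasts 1/12 s, in which the tool goes at most 41.7 mm and 7.16 degrees, less where a joint would pass 70% of its speed; a pose out of reach is approached as far as the arm can. A call with a gripper value outside its range is refused whole. "jaw" is the gripper command: -1 is shut, 1 is fully open, values between are in proportion, set as the call begins (left out, the last holds). The fingers move at their own pace and stop on an object; "newtons" is the grip in N (left out, the last holds). Time passes only in rows, so rows that do not move let the fingers close. It gives the time, the measured TCP pose, the force and the opening at its end, in the units of the state.
- get_state(): the state, without advancing time (a new reading comes with each control period).
- read_camera(name): name is "side" or "top" or "wrist"; returns a dict with "img" (420x560x3 uint8, blue, green, red), "intrinsics" (3x3 intrinsics, pixels), "camera_from_world" (4x4, takes a point from world to camera coordinates). Camera axes: x right, y down, z forward; pixel columns grow to the right and rows downward; lengths in m; the calibration is good to about 2 mm. A picture is of the moment at which its call begins. There is no depth.
- job_done(): hands the job in, once; it reports no verdict.
The state is a dict: "t": time; "q": joint angles; "joint_vel": joint speeds; "tau": joint torques, N m; "ee_pos": TCP position; "eef_rot": TCP orientation; "ft_force": force on the tool from outside, world axes, zero at the start; "torque": the same for the moment, N m; "width": finger opening in m.
Only numpy, scipy, OpenCV 4.12 (cv2) and the standard library are available. Lean on these libraries where they do the work, as an engineer would, in place of code of your own. Each camera call takes 0.05 s, during which the arm holds its last target. There are 200 camera calls.

TASK

The portion scale on the tiled worktop droops at the front and is not standing firmly. Turn its two front levelling screws until the scale is level and all four feet carry their share of the weight, so that it no longer rocks, working gently so that no foot is ever rammed onto the tiles; then let go and prove it by pressing down lightly (about 8 N) for a moment on a front corner of the pan. Leave the scale where it stands and the things around it alone.

Things in the scene. Friction and masses are not known exactly. Their poses are not given: they have to be found in the camera images.
- scale: bench scale, 3.6 kg: grey frame 230 x 300 mm, steel pan, display pod between two outrigger arms on the robot's side (its front). Origin under the pan's centre at the height of the rear soles; x from front to rear, y left, z up (vertical when level). Front feet at x -180, rear at x +80 mm, all at y +-140 mm. Both front screws are wound up: the front starts 4 to 6 mm low, mostly with one foot hanging
- pan: flat stainless pan of the scale, 240 x 310 mm, fixed on the frame; same origin and axes as the scale, upper face 66 mm above the origin. Pressed near a front corner it yields by about 0.1 mm per N when all feet stand
- pan_corner_left (a point): point on the pan's upper face near its left front corner (35 to 40 mm in from both edges), a place for the press test
- pan_corner_right (a point): point on the pan's upper face near its right front corner (35 to 40 mm in from both edges), a place for the press test
- screw_left: left front levelling screw (left seen from the robot): fluted round black knob, diameter 40 mm, 26 mm tall, fixed on an upright 12 mm stud through the arm, with a foot below. Origin at the knob's centre, z up, x through the white mark. Clockwise from above drives it down, 10 mm per turn, and it stays where left. Free round it: 60 mm from the axis to the pan, 80 to the pod; below the knob's centre 24 mm to the arm
- screw_right: right front levelling screw, made as the left. While its foot hangs free the knob sinks as it is turned; once the foot stands the knob stays and that corner of the scale is lifted instead. A knob whose foot stands resists pushing down with about 5 N per mm; a hanging corner gives way and tips at about 4 N. Turning takes 0.03 N m, up to 0.2 N m under load
- foot_left: rubber foot under the left screw, diameter 30 mm, turning with it; origin at the centre of its sole. Rubber gives 1 mm per 16 N. It carries about 7 N when all feet stand evenly; from first touch that takes about 1.1 rad of further turning (the knob then sinks 0.3 mm per rad); twice that lifts the other front foot off
- foot_right: rubber foot under the right screw, as the left. The worktop's tiles have their surface at z = 8 mm, but of the two under the front feet one is bedded up to 2 mm too high, the other up to 2 mm too low, either way round; the rest, under the rear feet, are true
- rear_left: fixed left rear rubber foot, diameter 30 mm, under the scale's far edge; origin at the centre of its sole. Carries about 10 N when all feet stand evenly
- rear_right: fixed right rear rubber foot, diameter 30 mm, under the scale's far edge; origin at the centre of its sole. Carries about 10 N when all feet stand evenly
- trays: stack of white serving trays, 166 x 216 mm, 52 mm tall, origin under its centre; bystander to the left
- colander: blue plastic colander, diameter 240 mm, 82 mm tall, origin under its centre; bystander to the right
- bottle: yellow sauce bottle with red cap, diameter 62 mm, 190 mm tall, origin under its centre; bystander to the right, near the robot

How it is judged:
By the outcome, as a careful person would: the job done as asked, in the order asked, and still so for the second after the job is handed in, with the robot touching nothing.
It also fails if it takes over 72 s, if anything falls off the work surface, if the arm or the gripper's body presses on something with over 40 N, if the wrist force passes 120 N, or if a joint passes its speed limit or range.

## Working session

There is one attempt and no reset: what is moved stays moved. The work goes in short steps, Python scripts to look and compute and a tool call to move; the robot and the scene stay as the last step left them, time stands still between calls to the robot, and variables do not carry over. Pictures are saved under pics/ and viewed, about 8 in all and at most 12, crops included, and the job is handed in when it is done.

Besides the shell and the picture viewer there is one more tool, called by a JSON object that holds its "op" and its "data". apply_moves: Moves the arm, as the interface text tells. Its arguments: {"type":"object","properties":{"deltas":{"type":"array","items":{"type":"array","items":{"type":"array","items":{"type":"number"}}}},"jaw":{"type":"number"},"newtons":{"type":"number"}},"required":["deltas"]}

```bash
mkdir -p pics; ls; cat > h.py <<'E'
from station import *
import numpy as np, cv2
from scipy.spatial.transform import Rotation as R
def cam(n):
    c=read_camera(n); return c["img"],np.array(c["intrinsics"]),np.array(c["camera_from_world"])
def ray(K,T,uv):
    d=np.linalg.inv(K)@[uv[0],uv[1],1]; Rm=T[:3,:3]; return -Rm.T@T[:3,3], Rm.T@d
def onz(K,T,uv,z):
    o,d=ray(K,T,uv); return o+d*(z-o[2])/d[2]
def proj(K,T,p):
    q=K@(T[:3,:3]@np.array(p)+T[:3,3]); return q[:2]/q[2]
E
python3 - <<'E'
from h import *
s=get_state()
for k in s: print(k,np.round(s[k],4))
ims=[]
for n in ["top","side"]:
    i,K,T=cam(n); cv2.imwrite(f"pics/{n}0.png",i); np.savez(n+"0.npz",K=K,T=T)
    print(n,K[0,0],-T[:3,:3].T@T[:3,3],T[2,:3])
E
```

```text
pics
t 0.0
q [-1.3366  0.3512  1.6524  0.      1.1391 -0.0846]
joint_vel [-0.0001  0.0013 -0.002   0.0002 -0.0008 -0.0001]
tau [-1.00000e-03 -5.06103e+01 -2.91402e+01 -1.00000e-04  4.50000e-03
 -1.00000e-04]
ee_pos [ 0.1723 -0.522   0.2498]
eef_rot [-4.000e-04  8.104e-01 -5.859e-01 -4.000e-04]
ft_force [ 0.1135  0.2862 -0.6528]
torque [ 0.021  -0.0092 -0.0038]
width 0.0854
top 470.40034144425783 [ 0.41430693 -0.00931172  1.35642227] [ 0.09706066  0.00714875 -0.99525279]
side 385.3467055584959 [0.51261037 0.66563845 0.82009437] [ 0.04947472 -0.68767025 -0.72433547]
```

View pics/top0.png

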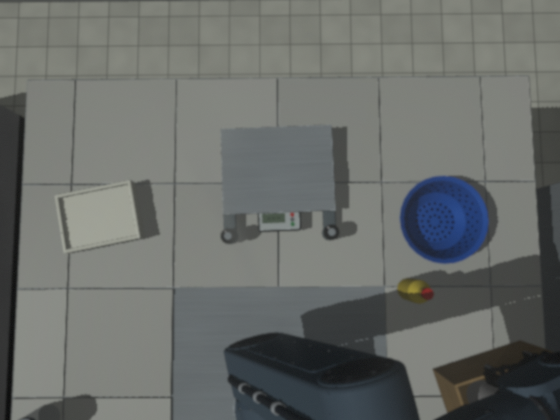

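View pics/side0.png

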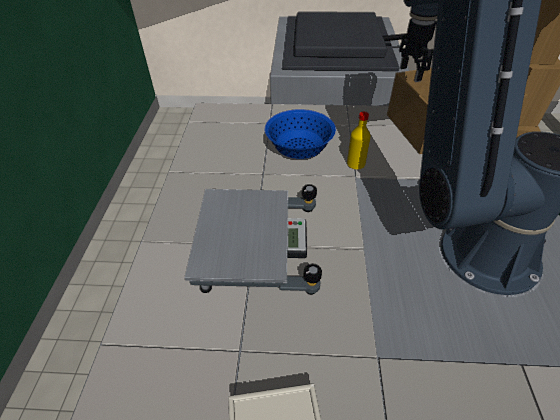

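The top view shows the scale with its knobs at about (228,236) for the left and (331,232) for the right. In the side view they are at (313,272) and (309,192). I'll triangulate both, along with the pan corners.

```bash
python3 - <<'E'
from h import *
im={n:cv2.imread(f"pics/{n}0.png") for n in("top","side")}
c={n:np.load(n+"0.npz") for n in im}
P={n:c[n]["K"]@c[n]["T"][:3] for n in c}
for nm,a,b in [("L",(228,236),(313,271)),("R",(331,232),(309,192))]:
    X=cv2.triangulatePoints(P["top"],P["side"],np.array(a,float),np.array(b,float)).ravel();X=X[:3]/X[3]
    print(nm,X,proj(c["top"]["K"],c["top"]["T"],X),proj(c["side"]["K"],c["side"]["T"],X))
for uv in [(222,129),(332,125),(335,211),(223,215)]: print(onz(c["top"]["K"],c["top"]["T"],uv,.07))
a=cv2.resize(im["side"][170:310,180:340],None,fx=4,fy=4,interpolation=2)
b=cv2.resize(im["top"][200:250,210:350],None,fx=4.5,fy=4.5,interpolation=2)
b=cv2.copyMakeBorder(b,0,0,0,10,0)
cv2.imwrite("pics/c1.png",a)
E
```

```text
L [0.47217107 0.13736082 0.08803738] [228.04238317 235.61341793] [313.66635858 271.09199605]
R [ 0.48157267 -0.14134561  0.07929091] [331.03608915 231.57803658] [309.59787455 192.08430229]
[0.77131649 0.1575263  0.07      ]
[ 0.78004643 -0.15016994  0.07      ]
[ 0.53849676 -0.15415917  0.07      ]
[0.529719   0.15353521 0.07      ]
```

View pics/c1.png

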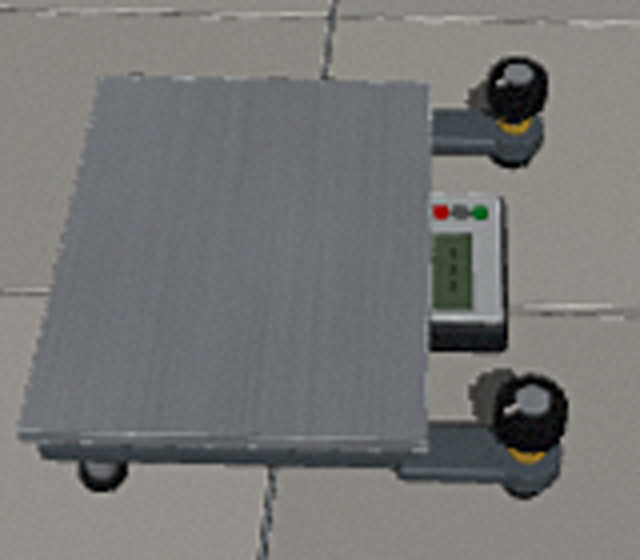

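The side view crop shows the pan and both fluted knobs with white marks, and the scale is turned by about 1.7°. Next I'll find the wrist camera's mount and plan a look at the pan from above.

```bash
cat >> h.py <<'E'
def pose():
    s=get_state(); q=s["eef_rot"]; return np.array(s["ee_pos"]),R.from_quat([q[1],q[2],q[3],q[0]]),s
def plan(p,yaw,far=0):
    """total move to p with tool down, tool x at yaw (deg) ; tool-frame cm / deg; also q6"""
    p0,r,s=pose(); M=r.as_matrix(); y0=np.degrees(np.arctan2(M[1,0],M[0,0]))
    Rt=R.from_matrix(np.array([[np.cos(a:=np.radians(yaw)),np.sin(a),0],[np.sin(a),-np.cos(a),0],[0,0,-1]]))
    rv=np.degrees((r.inv()*Rt).as_rotvec())
    print("pos",p0.round(4),"yaw",y0.round(2),"q6",np.degrees(s["q"][5]).round(1),"F",np.round(s["ft_force"],2),"tz",round(s["torque"][2],3),"w",round(s["width"],4),"t",s["t"])
    print("shift cm (tool now)",(r.inv().apply(np.array(p)-p0)*100).round(3),"rotvec",rv.round(2))
E
python3 - <<'E'
from h import *
i,K,T=cam("wrist"); cv2.imwrite("pics/w0.png",i)
p,r,s=pose(); C=-T[:3,:3].T@T[:3,3]
print(K[0,0],"cam in tool",r.inv().apply(C-p),"\n",(r.inv().as_matrix()@T[:3,:3].T).round(3))
plan([.58,0,.42],0)
E
```

```text
310.6535660109219 cam in tool [ 0.00039106 -0.07023808 -0.12361188] 
 [[ 1.     0.    -0.001]
 [-0.     0.961  0.277]
 [ 0.001 -0.277  0.961]]
pos [ 0.1723 -0.5221  0.2499] yaw -71.73 q6 -4.8 F [-0.03  0.2   0.16] tz -0.022 w 0.0856 t 0.15
shift cm (tool now) [-36.814 -55.075 -16.975] rotvec [-3.000e-02  4.000e-02 -7.173e+01]
```

{"op": "apply_moves", "data": {"deltas": [[[-1.8, -3.47, -0.26, 0, 0, 0], [-1.8, -3.47, -0.26, 0, 0, 0], [-1.8, -3.47, -0.26, 0, 0, 0], [-1.8, -3.47, -0.26, 0, 0, 0], [-1.8, -3.47, -0.26, 0, 0, 0], [-1.8, -3.47, -0.26, 0, 0, 0], [-1.8, -3.47, -0.26, 0, 0, 0], [-1.8, -3.47, -0.26, 0, 0, 0], [-1.8, -3.47, -0.26, 0, 0, 0], [-1.8, -3.47, -0.26, 0, 0, 0]]]}}

```text
t: 0.98
ee_pos: [0.4465, -0.2408, 0.2764]
eef_rot: [0.0, 0.81, -0.586, -0.0]
ft_force: [0.8, -0.6, 0.2]
width: 0.0853
```

{"op": "apply_moves", "data": {"deltas": [[[-1.8, -3.47, -0.26, 0, 0, 0], [-1.8, -3.47, -0.26, 0, 0, 0], [-1.8, -3.47, -0.26, 0, 0, 0], [-1.8, -3.47, -0.26, 0, 0, 0], [-1.8, -3.47, -0.26, 0, 0, 0], [-1.8, -3.47, -0.26, 0, 0, 0], [-1.8, -3.47, -0.26, 0, 0, 0], [-1.8, -3.47, -0.26, 0, 0, 0], [-1.8, -3.47, -0.26, 0, 0, 0], [0, 0, 0, 0, 0, 0]]]}}

```text
t: 1.82
ee_pos: [0.694, 0.0141, 0.2986]
eef_rot: [-0.001, 0.812, -0.584, -0.0]
ft_force: [-0.1, -1.2, -0.3]
width: 0.0852
```

```bash
python3 - <<'E'
from h import *
i,K,T=cam("wrist"); cv2.imwrite("pics/w1.png",i); np.savez("w1.npz",K=K,T=T)
plan([.69,0.01,.30],-90)
E
```

```text
pos [0.6925 0.0118 0.2984] yaw -71.55 q6 68.7 F [-0.88 -1.19 -0.22] tz -0.037 w 0.0853 t 1.8667
shift cm (tool now) [ 0.093  0.292 -0.158] rotvec [ 0.05  0.03 18.45]
```

View pics/w1.png

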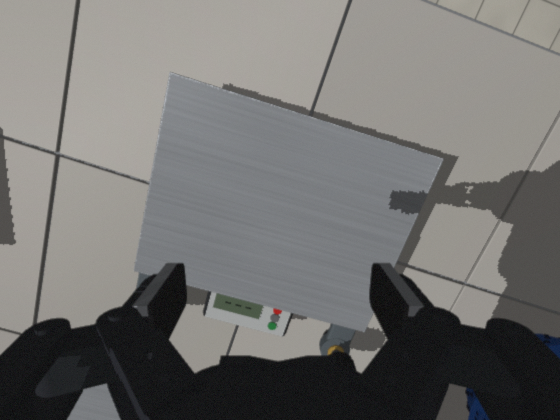

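The wrist view shows the whole pan, with corners RL (171,73), RR (440,157), FR (367,330) and FL (137,270). I'll fit the edges to sub-pixel accuracy and use PnP to get the pan pose.

```bash
cat >> h.py <<'E'
from scipy.ndimage import map_coordinates
def pan(img,K,T,c0):
    """c0: rough corners RL,RR,FR,FL. returns pan pose in world"""
    g=cv2.GaussianBlur(img,(0,0),0.8).astype(float); c0=np.array(c0,float); mid=c0.mean(0)
    for rep,w in ((0,7),(1,4)):
        L=[]
        for k in range(4):
            a,b=c0[k],c0[(k+1)%4]; d=(b-a)/np.linalg.norm(b-a); n=np.array([d[1],-d[0]]); n*=np.sign(n@(a-mid))
            pts=[];o=np.arange(-w,w+.01,.25)
            for t in np.linspace(.05,.95,80):
                q=a+t*(b-a); xy=q+o[:,None]*n
                pr=np.array([map_coordinates(g[...,ch],[xy[:,1],xy[:,0]],order=1) for ch in range(3)])
                gr=np.abs(np.gradient(pr,axis=1)).sum(0)/.25
                j=gr[2:-2].argmax()+2
                if gr[j]>8: 
                    sl=slice(max(j-5,0),j+6); pts.append(q+n*(o[sl]*gr[sl]).sum()/gr[sl].sum())
            pts=np.array(pts,np.float32)
            for _ in range(3):
                l=cv2.fitLine(pts,cv2.DIST_HUBER,0,.01,.01).ravel(); r=(pts-l[2:])@np.array([-l[1],l[0]])
                pts=pts[np.abs(r)<max(.5,1.5*np.median(np.abs(r)))]
            L.append(np.cross([*l[2:],1],[*(l[2:]+l[:2]),1]))
            if rep: print("edge",k,len(pts),"rms",np.std(r).round(2),end="; ")
        c0=np.array([(lambda x:x[:2]/x[2])(np.cross(L[k-1],L[k])) for k in range(4)])
    obj=np.array([[.12,.155,.066],[.12,-.155,.066],[-.12,-.155,.066],[-.12,.155,.066]])
    ok,rv,tv=cv2.solvePnP(obj,c0,K,None,flags=cv2.SOLVEPNP_ITERATIVE)
    pr=cv2.projectPoints(obj,rv,tv,K,None)[0][:,0]
    Rw=T[:3,:3].T@cv2.Rodrigues(rv)[0]; tw=T[:3,:3].T@(tv.ravel()-T[:3,3])
    ang=np.degrees([np.arctan2(Rw[1,0],Rw[0,0]),np.arctan2(-Rw[2,0],Rw[0,0]),np.arctan2(Rw[2,1],Rw[2,2])])
    print("\ncorners",c0.round(1).tolist(),"reproj",np.abs(pr-c0).max().round(2),"origin",tw.round(4),"yaw,pitch,roll",ang.round(2),
      "frontfeet dz mm",[(1000*(Rw@[-.26,y,0])[2]).round(2) for y in(.14,-.14)])
    return Rw,tw
E
python3 - <<'E'
from h import *
d=np.load("w1.npz"); Rw,t=pan(cv2.imread("pics/w1.png"),d["K"],d["T"],[(171,73),(440,157),(367,330),(137,270)])
for p in ([-.18,.14,.0],[-.18,-.14,0]): print(Rw@p+t)
E
```

```text
edge 0 42 rms 0.24; edge 1 50 rms 0.15; edge 2 60 rms 0.16; edge 3 63 rms 0.25; 
corners [[172.0, 65.8], [446.0, 152.8], [363.8, 331.8], [133.1, 270.7]] reproj 2.77 origin [6.627e-01 3.000e-04 6.900e-03] yaw,pitch,roll [1.56 0.2  0.46] frontfeet dz mm [np.float64(2.03), np.float64(-0.21)]
[0.47893565 0.13535416 0.00860508]
[ 0.48655962 -0.14453306  0.00636452]
```

```bash
sed -i 's/((0,7),(1,4))/((0,4),(1,2.5))/' h.py; python3 - <<'E'
from h import *
d=np.load("w1.npz"); I=cv2.imread("pics/w1.png"); Rw,t=pan(I,d["K"],d["T"],[(171,73),(441,157),(367,331),(136,270)])
for p in ([-.18,.14,.0],[-.18,-.14,0]): print(Rw@p+t)
E
```

```text
edge 0 68 rms 0.15; edge 1 50 rms 0.16; edge 2 62 rms 0.15; edge 3 58 rms 0.24; 
corners [[171.0, 71.8], [443.5, 158.3], [363.9, 331.7], [133.1, 270.7]] reproj 0.46 origin [0.6588 0.     0.0038] yaw,pitch,roll [ 1.59 -0.73  0.16] frontfeet dz mm [np.float64(-2.93), np.float64(-3.71)]
[0.47494077 0.13496777 0.00186334]
[ 0.48273683 -0.14492261  0.0010913 ]
```

{"op": "apply_moves", "data": {"deltas": [[[0, 0, 0, 0, 0, -7], [0, 0, 0, 0, 0, -7], [0, 0, 0, 0, 0, -7], [0, 0, 0, 0, 0, -7], [0, 0, 0, 0, 0, -7], [0, 0, 0, 0, 0, -7], [0, 0, 0, 0, 0, -7], [0, 0, 0, 0, 0, -7], [0, 0, 0, 0, 0, -7], [0, 0, 0, 0, 0, -7]]]}}

```text
t: 2.7
ee_pos: [0.6906, 0.0081, 0.2995]
eef_rot: [0.0, 1.0, -0.013, -0.0]
ft_force: [-0.5, -0.2, 0.0]
width: 0.085
```

{"op": "apply_moves", "data": {"deltas": [[[0, 0, 0, 0, 0, -7], [0, 0, 0, 0, 0, -7], [0, 0, 0, 0, 0, -7], [0, 0, 0, 0, 0, -7], [0, 0, 0, 0, 0, -7], [0, 0, 0, 0, 0, -7], [0, 0, 0, 0, 0, -7], [0, 0, 0, 0, 0, -7], [0, 0, 0, 0, 0, -7], [0, 0, 0, 0, 0, -7]]]}}

```text
t: 3.53
ee_pos: [0.6906, 0.0081, 0.2995]
eef_rot: [-0.0, 0.826, 0.563, -0.0]
ft_force: [-0.7, -0.3, 0.3]
width: 0.0852
```

{"op": "apply_moves", "data": {"deltas": [[[0, 0, 0, 0, 0, -7], [0, 0, 0, 0, 0, -7], [0, 0, 0, 0, 0, -7], [-0.6, -3, 0, 0, 0, -0.5], [-0.6, -3, 0, 0, 0, 0], [0, 0, 0, 0, 0, 0], [0, 0, 0, 0, 0, 0]]]}}

```text
t: 4.12
ee_pos: [0.6298, -0.0033, 0.3001]
eef_rot: [-0.0, 0.709, 0.705, -0.0]
ft_force: [0.5, -0.7, 0.3]
width: 0.0854
```

```bash
python3 - <<'E'
from h import *
i,K,T=cam("wrist"); cv2.imwrite("pics/w2.png",i); np.savez("w2.npz",K=K,T=T)
plan([.4735,0.1365,.12],160)
E
```

```text
pos [ 0.6308 -0.0031  0.3002] yaw 89.71 q6 -94.2 F [-0.53 -0.45  1.09] tz -0.01 w 0.0853 t 4.1667
shift cm (tool now) [ 13.883 -15.817  18.009] rotvec [ 3.000e-02  3.000e-02 -7.029e+01]
```

View pics/w2.png

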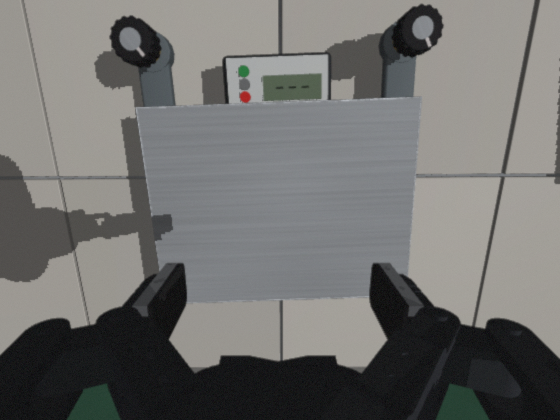

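This view has image right = +y and image down = +x. The pan corners are FR (138,108), FL (419,98), RL (409,297) and RR (161,303). The knob tops are the grey discs at (131,40) for the right and (423,29) for the left, each with its mark pointing down-right.

```bash
python3 - <<'E'
from h import *
d=np.load("w2.npz"); I=cv2.imread("pics/w2.png"); K,T=d["K"],d["T"]
Rw,t=pan(I,K,T,[(410,297),(161,303),(138,108),(420,98)])
for p in ([-.18,.14,.08],[-.18,-.14,.08]): w=Rw@p+t; print(w,proj(K,T,w))
for uv in [(423,29),(131,40)]: print("top disc at z=.10",onz(K,T,uv,.10),"z=.09",onz(K,T,uv,.09))
E
```

```text
edge 0 40 rms 0.29; edge 1 67 rms 0.15; edge 2 41 rms 0.22; edge 3 59 rms 0.26; 
corners [[405.8, 294.6], [163.4, 302.3], [134.7, 106.7], [420.4, 96.0]] reproj 0.62 origin [6.59e-01 2.00e-04 3.40e-03] yaw,pitch,roll [ 1.78 -1.3   0.06] frontfeet dz mm [np.float64(-5.78), np.float64(-6.05)]
[0.47296549 0.13440144 0.07943621] [416.47502779  30.07840618]
[ 0.48167831 -0.14546283  0.07916293] [134.37535121  41.58098871]
top disc at z=.10 [0.47723913 0.13211793 0.1       ] z=.09 [0.474716   0.13630486 0.09      ]
top disc at z=.10 [ 0.48500636 -0.13985473  0.1       ] z=.09 [ 0.48272308 -0.14406647  0.09      ]
```

{"op": "apply_moves", "data": {"deltas": [[[2.0, -2.25, 1.7, 0, 0, 0], [2.0, -2.25, 1.7, 0, 0, 0], [2.0, -2.25, 1.7, 0, 0, 0], [2.0, -2.25, 1.7, 0, 0, 0], [2.0, -2.25, 1.7, 0, 0, 0], [2.0, -2.25, 1.7, 0, 0, 0], [1.9, -2.3, 1.7, 0, 0, 0], [0, 0, 0, 0, 0, -7], [0, 0, 0, 0, 0, -7], [0, 0, 0, 0, 0, -7]]], "jaw": 0.5}}

```text
t: 5.0
ee_pos: [0.4743, 0.1377, 0.1806]
eef_rot: [0.0, 0.565, 0.825, 0.0]
ft_force: [0.4, -0.2, -1.1]
width: 0.0639
```

{"op": "apply_moves", "data": {"deltas": [[[0, 0, 0, 0, 0, -7], [0, 0, 0, 0, 0, -7], [0, 0, 0, 0, 0, -7], [0, 0, 0, 0, 0, -7], [0, 0, 0, 0, 0, -7], [0, 0, 0, 0, 0, -7], [0, 0, 0, 0, 0, -7], [0, 0, 0, 0, 0, -5], [0, 0, 0, 0, 0, 0]]]}}

```text
t: 5.75
ee_pos: [0.4746, 0.1373, 0.1807]
eef_rot: [0.0, 0.131, 0.991, 0.0]
ft_force: [0.8, 0.2, -0.9]
width: 0.0641
```

```bash
python3 - <<'E'
from h import *
i,K,T=cam("wrist"); cv2.imwrite("pics/w3.png",i); np.savez("w3.npz",K=K,T=T)
plan([.474,0.1363,.083],165)
print(proj(K,T,[.474,.1363,.09]))
E
```

```text
pos [0.4744 0.1373 0.1807] yaw 164.66 q6 -153.9 F [ 0.25 -0.06  0.36] tz -0.008 w 0.0643 t 5.8
shift cm (tool now) [ 0.02  -0.108  9.767] rotvec [ 0.01  0.02 -0.34]
[278.12195688 221.86117706]
```

View pics/w3.png

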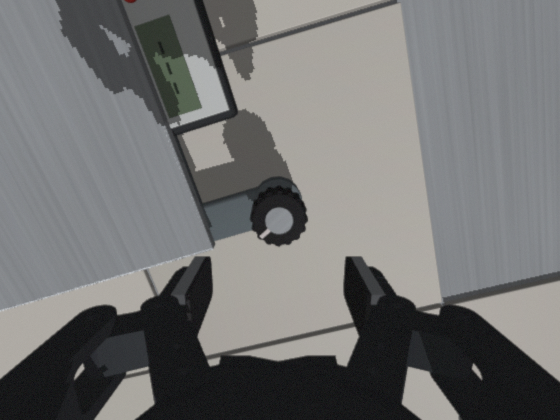

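The knob's disc is at (279,221), where I predicted it, and it sits midway between the fingers (211 and 345). I'll go down and grip lightly.

{"op": "apply_moves", "data": {"deltas": [[[0.05, -0.1, 2.5, 0, 0, 0], [0, 0, 2.5, 0, 0, 0], [0, 0, 2, 0, 0, 0], [0, 0, 1.5, 0, 0, 0], [0, 0, 1.0, 0, 0, 0], [0, 0, 0, 0, 0, 0]]]}}

```text
t: 6.3
ee_pos: [0.4725, 0.1363, 0.0841]
eef_rot: [-0.001, 0.134, 0.991, -0.0]
ft_force: [-0.9, 0.2, -0.4]
width: 0.0637
```

{"op": "apply_moves", "data": {"deltas": [[[0, 0, 0, 0, 0, 0], [0, 0, 0, 0, 0, 0], [0, 0, 0, 0, 0, 0], [0, 0, 0, 0, 0, 0], [0, 0, 0, 0, 0, 0], [0, 0, 0, 0, 0, 0]]], "jaw": -0.2, "newtons": 20}}

```text
t: 6.8
ee_pos: [0.4737, 0.1366, 0.0863]
eef_rot: [0.001, 0.133, 0.991, 0.0]
ft_force: [1.8, -0.4, 1.2]
width: 0.0393
```

```bash
python3 - <<'E'
from h import *
plan([.474,0.1363,.083],165)
E
```

```text
pos [0.4737 0.1366 0.0863] yaw 164.76 q6 -154.1 F [ 1.84 -0.36  1.18] tz -0.043 w 0.0393 t 6.8
shift cm (tool now) [-0.035 -0.017  0.332] rotvec [ 0.05  0.1  -0.24]
```

{"op": "apply_moves", "data": {"deltas": [[[0, 0, 0, 0, 0, 5], [0, 0, 0, 0, 0, 5], [0, 0, 0, 0, 0, 5], [0, 0, 0, 0, 0, 5], [0, 0, 0, 0, 0, 5], [0, 0, 0, 0, 0, 5], [0, 0, 0, 0, 0, 0]]]}}

```text
t: 7.38
ee_pos: [0.4742, 0.1363, 0.0861]
eef_rot: [0.001, 0.387, 0.922, 0.001]
ft_force: [6.9, -3.0, -2.1]
width: 0.0395
```

```bash
python3 - <<'E'
from h import *
plan([.474,0.1363,.083],165)
E
```

```text
pos [0.4742 0.1363 0.0861] yaw 134.46 q6 -123.8 F [ 6.9  -3.   -2.14] tz -0.003 w 0.0395 t 7.3833
shift cm (tool now) [ 0.014 -0.016  0.308] rotvec [  0.08   0.14 -30.54]
```

{"op": "apply_moves", "data": {"deltas": [[[0, 0, 0, 0, 0, 0], [0, 0, 0, 0, 0, 0], [0, 0, 0, 0, 0, 0]]], "jaw": 0.2}}

```text
t: 7.63
ee_pos: [0.4726, 0.1365, 0.0856]
eef_rot: [-0.0, 0.384, 0.923, -0.0]
ft_force: [1.2, -0.5, -0.2]
width: 0.0514
```

```bash
python3 - <<'E'
from h import *
i,K,T=cam("wrist"); cv2.imwrite("pics/w4.png",i[150:400,150:410]); np.savez("w4.npz",K=K,T=T)
plan([.474,0.1363,.083],165)
for z in(.09,.088,.092): print(proj(K,T,[.474,.1355,z])-150)
E
```

```text
pos [0.4727 0.1365 0.0856] yaw 134.78 q6 -124.1 F [-0.18  0.05 -0.11] tz -0.027 w 0.0514 t 7.6833
shift cm (tool now) [-0.109  0.081  0.261] rotvec [-3.000e-02 -4.000e-02 -3.022e+01]
[124.21286043 143.15251506]
[124.25788188 140.73616005]
[124.16653497 145.63885761]
```

View pics/w4.png

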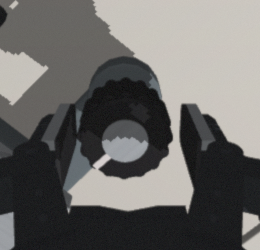

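The knob's disc is at crop pixel (126,140), between the fingers at 71 and 182, about 1 mm off along the jaw axis. I'll shift slightly, regrip and watch Fz as I turn, which will show whether this foot stands.

{"op": "apply_moves", "data": {"deltas": [[[-0.08, 0, 0, 0, 0, 0], [0, 0, 0, 0, 0, 0], [0, 0, 0, 0, 0, 0], [0, 0, 0, 0, 0, 0]]], "jaw": -0.2}}

```text
t: 8.02
ee_pos: [0.4737, 0.1358, 0.0858]
eef_rot: [0.0, 0.385, 0.923, -0.0]
ft_force: [1.4, -2.9, 2.2]
width: 0.0392
```

{"op": "apply_moves", "data": {"deltas": [[[0, 0, 0, 0, 0, 5], [0, 0, 0, 0, 0, 5], [0, 0, 0, 0, 0, 5], [0, 0, 0, 0, 0, 5], [0, 0, 0, 0, 0, 5], [0, 0, 0, 0, 0, 5], [0, 0, 0, 0, 0, 0]]]}}

```text
t: 8.6
ee_pos: [0.4738, 0.1357, 0.0856]
eef_rot: [0.0, 0.612, 0.791, 0.0]
ft_force: [2.2, -3.9, -2.1]
width: 0.0395
```

```bash
python3 - <<'E'
from h import *
plan([.474,0.1363,.083],165)
E
```

```text
pos [0.4738 0.1357 0.0856] yaw 104.54 q6 -94.0 F [ 2.17 -3.89 -2.11] tz -0.073 w 0.0395 t 8.6
shift cm (tool now) [0.053 0.039 0.264] rotvec [ 1.000e-02  2.000e-02 -6.046e+01]
```

{"op": "apply_moves", "data": {"deltas": [[[0, 0, 0.014, 0, 0, 5], [0, 0, 0.014, 0, 0, 5], [0, 0, 0.014, 0, 0, 5], [0, 0, 0.014, 0, 0, 5], [0, 0, 0.014, 0, 0, 5], [0, 0, 0.014, 0, 0, 5], [0, 0, 0, 0, 0, 0]]]}}

```text
t: 9.18
ee_pos: [0.474, 0.1357, 0.0851]
eef_rot: [0.0, 0.795, 0.606, 0.0]
ft_force: [1.5, -6.0, 3.5]
width: 0.0394
```

```bash
python3 - <<'E'
from h import *
plan([.474,0.1363,.083],165)
E
```

```text
pos [0.474  0.1357 0.0851] yaw 74.64 q6 -64.0 F [ 1.46 -5.98  3.48] tz -0.017 w 0.0394 t 9.1833
shift cm (tool now) [ 0.063 -0.014  0.215] rotvec [ 4.000e-02  4.000e-02 -9.036e+01]
```

{"op": "apply_moves", "data": {"deltas": [[[0, 0, 0, 0, 0, 5], [0, 0, 0, 0, 0, 5], [0, 0, 0, 0, 0, 5], [0, 0, 0, 0, 0, 5], [0, 0, 0, 0, 0, 5], [0, 0, 0, 0, 0, 5], [0, 0, 0, 0, 0, 0]]]}}

```text
t: 9.77
ee_pos: [0.4741, 0.1355, 0.0851]
eef_rot: [0.0, 0.925, 0.38, 0.001]
ft_force: [2.6, -8.2, 1.1]
width: 0.0395
```

```bash
python3 - <<'E'
from h import *
plan([.474,0.1363,.083],165)
E
```

```text
pos [0.4741 0.1355 0.0851] yaw 44.64 q6 -34.0 F [ 2.63 -8.16  1.06] tz -0.015 w 0.0395 t 9.7667
shift cm (tool now) [ 0.047 -0.064  0.206] rotvec [ 8.0000e-02  5.0000e-02 -1.2036e+02]
```

{"op": "apply_moves", "data": {"deltas": [[[0, 0, 0, 0, 0, 0], [0, 0, 0, 0, 0, 0], [0, 0, 0, 0, 0, 0], [0, 0, -1.5, 0, 0, 0], [0, 0, -3, 0, 0, 0], [0, 0, -3, 0, 0, -7], [0, 0, -3, 0, 0, -7], [0, 0, -3, 0, 0, -7], [0, 0, -3, 0, 0, -7], [0, 0, -3, 0, 0, -7]]], "jaw": 0.5}}

```text
t: 10.6
ee_pos: [0.4731, 0.136, 0.2814]
eef_rot: [-0.0, 0.765, 0.644, -0.0]
ft_force: [0.6, 0.2, -0.4]
width: 0.0641
```

{"op": "apply_moves", "data": {"deltas": [[[0, 0, -2, 0, 0, -7], [0, 0, 0, 0, 0, -3], [-2.8, 3.12, 0, 0, 0, 0], [-2.8, 3.12, 0, 0, 0, 0], [-2.8, 3.12, 0, 0, 0, 0], [-2.8, 3.12, 0, 0, 0, 0], [-2.8, 3.12, 0, 0, 0, 0], [0, 0, 0, 0, 0, 0], [0, 0, 0, 0, 0, 0]]]}}

```text
t: 11.35
ee_pos: [0.6286, -0.0051, 0.2986]
eef_rot: [-0.001, 0.709, 0.705, -0.0]
ft_force: [-0.5, 0.7, -0.2]
width: 0.0635
```

```bash
cat > look.py <<'E'
import sys
from h import *
n=sys.argv[1]; d=np.load("w2.npz"); K2,T2=d["K"],d["T"]
i,K,T=cam("wrist"); cv2.imwrite(f"pics/{n}.png",i); np.savez(n+".npz",K=K,T=T)
# corners of last pan estimate projected as the rough guess
prev=np.load("pan.npz") if len(sys.argv)<3 else None
Rw,t=(prev["R"],prev["t"])
ob=[[.12,.155,.066],[.12,-.155,.066],[-.12,-.155,.066],[-.12,.155,.066]]
pan(i,K,T,[proj(K,T,Rw@o+t) for o in ob])
plan([.6308,-.0031,.3002],89.7)
E
python3 - <<'E'
from h import *
d=np.load("w2.npz"); Rw,t=pan(cv2.imread("pics/w2.png"),d["K"],d["T"],[(406.5,295),(163,302.5),(135,107),(420.5,96)]); np.savez("pan.npz",R=Rw,t=t)
E
python3 look.py m1
```

```text
edge 0 38 rms 0.3; edge 1 69 rms 0.16; edge 2 40 rms 0.23; edge 3 56 rms 0.24; 
corners [[405.8, 294.6], [163.4, 302.4], [134.7, 106.7], [420.4, 96.0]] reproj 0.62 origin [6.59e-01 2.00e-04 3.50e-03] yaw,pitch,roll [ 1.79 -1.31  0.03] frontfeet dz mm [np.float64(-5.85), np.float64(-6.02)]
edge 0 22 rms 0.5; edge 1 73 rms 0.15; edge 2 41 rms 0.33; edge 3 56 rms 0.26; 
corners [[407.0, 299.5], [164.1, 303.1], [135.7, 108.2], [423.4, 97.6]] reproj 0.24 origin [6.593e-01 3.000e-04 4.800e-03] yaw,pitch,roll [ 1.65 -1.09  1.64] frontfeet dz mm [np.float64(-0.94), np.float64(-8.93)]
pos [ 0.6279 -0.004   0.2991] yaw 89.77 q6 -94.4 F [-0.99  0.36  0.03] tz -0.01 w 0.0639 t 11.4
shift cm (tool now) [ 0.092  0.289 -0.115] rotvec [-0.08 -0.03  0.07]
```

View pics/m1.png

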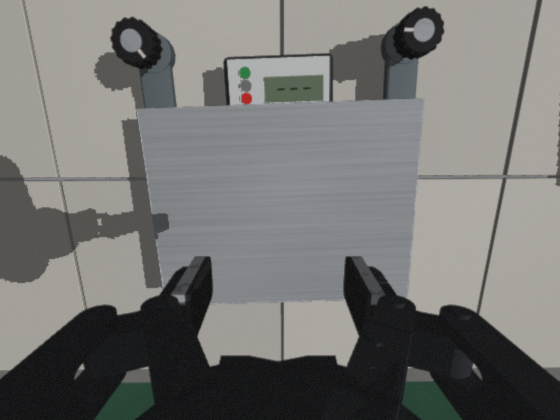

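```bash
python3 - <<'E'
s=open("h.py").read()
s=s.replace("                gr=np.abs(np","                if cv2.boundingRect is None or img[max(0,int(q[1])-9):int(q[1])+10,max(0,int(q[0])-9):int(q[0])+10].max(2).min()<FING: continue\n                gr=np.abs(np").replace("cv2.boundingRect is None or ","").replace("def pan(","FING=52\ndef pan(")
open("h.py","w").write(s)
E
python3 - <<'E'
from h import *
for n,c in (("w1",[(171,73),(441,157),(367,331),(136,270)]),("w2",[(409.5,297),(161,303.5),(138,108),(420,98)]),("m1",[(410,298),(162.5,304),(138,110),(422,99.5)])):
    d=np.load(n+".npz"); I=cv2.imread(f"pics/{n}.png"); print(n); pan(I,d["K"],d["T"],c)
    g=I.max(2); 
    # raw profile across rear edge mid & left edge
    if n!="w1": print("rear col 290:",g[290:310,290],"\nleft row 200:",g[200,402:426],"\nleft row 240",g[240,402:422],"\nright row 200",g[200,142:165],"\nfront col 350",g[92:112,350])
E
```

```text
w1
edge 0 68 rms 0.15; edge 1 46 rms 0.16; edge 2 23 rms 0.17; edge 3 58 rms 0.23; 
corners [[171.0, 71.9], [443.5, 158.2], [363.9, 331.8], [133.1, 271.0]] reproj 0.54 origin [0.6587 0.     0.0039] yaw,pitch,roll [ 1.61 -0.69  0.25] frontfeet dz mm [np.float64(-2.5), np.float64(-3.72)]
w2
edge 0 24 rms 0.29; edge 1 66 rms 0.15; edge 2 26 rms 0.29; edge 3 54 rms 0.25; 
corners [[406.1, 294.5], [163.5, 302.8], [134.7, 106.6], [420.1, 95.9]] reproj 0.62 origin [6.592e-01 2.000e-04 3.500e-03] yaw,pitch,roll [ 1.83 -1.53 -0.18] frontfeet dz mm [np.float64(-7.4), np.float64(-6.5)]
rear col 290: [128 128 130 131 131 131 131 129 142 155 160 162 164 163 164 164 163 164
 164 163] 
left row 200: [134 134 134 134 132 135 131 134 131 132 135 149 161 165 166 166 165 166
 167 166 167 165 168 167] 
left row 240 [134 132 132 134 135 134 136 147 164 165 165 162 165 165 166 165 166 165
 165 165] 
right row 200 [ 79  79  82  81  80  78  86 139 142 129 126 127 126 126 126 128 127 126
 126 127 126 126 127] 
front col 350 [155 157 156 156 154 156 155 158 163 145 141 138 136 139 138 139 141 139
 139 138]
m1
edge 0 21 rms 0.23; edge 1 65 rms 0.15; edge 2 33 rms 0.33; edge 3 57 rms 0.27; 
corners [[407.0, 298.1], [164.5, 305.9], [135.8, 108.4], [423.7, 95.9]] reproj 0.89 origin [6.592e-01 5.000e-04 5.700e-03] yaw,pitch,roll [ 1.89 -1.32  0.35] frontfeet dz mm [np.float64(-5.15), np.float64(-6.84)]
rear col 290: [136 138 134 133 134 136 137 139 138 136 143 153 166 170 170 171 171 170
 171 169] 
left row 200: [138 140 140 139 139 139 140 138 140 141 140 140 148 158 169 174 173 173
 175 173 175 173 174 174] 
left row 240 [137 138 138 137 138 136 137 138 139 145 154 169 173 173 172 174 173 171
 173 175] 
right row 200 [ 83  86  84  84  82  87  85  96 143 138 131 131 129 132 131 131 131 132
 132 133 130 132 133] 
front col 350 [164 163 164 163 162 164 161 161 135 137 142 144 144 143 143 147 145 146
 145 142]
```

The PnP fits are too noisy, because the fingers block edges and the pan rim shows as a second line. Light probes on the pan with the shut fingertips, a couple of newtons each, will give height differences more precisely.

{"op": "apply_moves", "data": {"deltas": [[[0.4, -3.1, 2, 0, 0, 0], [0, -3.2, 2, 0, 0, 0], [0, 0, 4, 0, 0, 0], [0, 0, 4, 0, 0, 0], [0, 0, 4, 0, 0, 0], [0, 0, 2.8, 0, 0, 0], [0, 0, 1.2, 0, 0, 0], [0, 0, 0, 0, 0, 0]]], "jaw": -1}}

```text
t: 12.07
ee_pos: [0.5635, 0.0013, 0.0981]
eef_rot: [-0.002, 0.708, 0.706, -0.001]
ft_force: [0.4, 0.3, -0.5]
width: 0.0003
```

{"op": "apply_moves", "data": {"deltas": [[[0, 0, 0.1, 0, 0, 0], [0, 0, 0.1, 0, 0, 0], [0, 0, 0.1, 0, 0, 0], [0, 0, 0.1, 0, 0, 0], [0, 0, 0.1, 0, 0, 0], [0, 0, 0.1, 0, 0, 0], [0, 0, 0, 0, 0, 0]]]}}

```text
t: 12.65
ee_pos: [0.5651, 0.0003, 0.0939]
eef_rot: [0.0, 0.709, 0.706, 0.0]
ft_force: [-0.1, -0.6, -0.8]
width: 0.0
```

{"op": "apply_moves", "data": {"deltas": [[[0, 0, 0.05, 0, 0, 0], [0, 0, 0.05, 0, 0, 0], [0, 0, 0.05, 0, 0, 0], [0, 0, 0.05, 0, 0, 0], [0, 0, 0, 0, 0, 0]]]}}

```text
t: 13.07
ee_pos: [0.565, 0.0004, 0.0917]
eef_rot: [-0.0, 0.709, 0.706, -0.0]
ft_force: [-0.7, -0.2, -0.1]
width: 0.0001
```

{"op": "apply_moves", "data": {"deltas": [[[0, 0, 0.05, 0, 0, 0], [0, 0, 0.05, 0, 0, 0], [0, 0, 0, 0, 0, 0], [0, 0, 0, 0, 0, 0]]]}}

```text
t: 13.4
ee_pos: [0.5651, 0.0004, 0.0908]
eef_rot: [-0.0, 0.709, 0.706, -0.0]
ft_force: [0.3, 0.1, -1.4]
width: 0.0001
```

{"op": "apply_moves", "data": {"deltas": [[[0, 0, 0.05, 0, 0, 0], [0, 0, 0.05, 0, 0, 0], [0, 0, 0, 0, 0, 0], [0, 0, 0, 0, 0, 0]]]}}

```text
t: 13.73
ee_pos: [0.5651, 0.0004, 0.09]
eef_rot: [0.0, 0.709, 0.706, 0.0]
ft_force: [-0.3, 0.2, 1.2]
width: -0.0003
```

{"op": "apply_moves", "data": {"deltas": [[[0, 0, 0.05, 0, 0, 0], [0, 0, 0, 0, 0, 0], [0, 0, 0, 0, 0, 0]]]}}

```text
t: 13.98
ee_pos: [0.5652, 0.0003, 0.0898]
eef_rot: [0.0, 0.709, 0.706, 0.0]
ft_force: [-2.4, -0.4, 6.1]
width: 0.0001
```

{"op": "apply_moves", "data": {"deltas": [[[0, 0, -1.5, 0, 0, 0], [0, 3.8, 0, 0, 0, 0], [0, 3.8, 0, 0, 0, 0], [0, 3.8, 0, 0, 0, 0], [0, 3.8, 0, 0, 0, 0], [0, 3.8, 0, 0, 0, 0], [0, 0, 0.6, 0, 0, 0], [0, 0, 0.4, 0, 0, 0], [0, 0, 0, 0, 0, 0]]]}}

```text
t: 14.73
ee_pos: [0.7548, -0.0004, 0.0933]
eef_rot: [-0.0, 0.709, 0.706, -0.0]
ft_force: [-0.7, 0.0, -0.1]
width: 0.0001
```

{"op": "apply_moves", "data": {"deltas": [[[0, 0, 0.05, 0, 0, 0], [0, 0, 0.05, 0, 0, 0], [0, 0, 0, 0, 0, 0], [0, 0, 0, 0, 0, 0]]]}}

```text
t: 15.07
ee_pos: [0.7546, -0.0004, 0.0937]
eef_rot: [-0.0, 0.709, 0.706, -0.0]
ft_force: [-0.4, -1.0, 0.5]
width: -0.0002
```

{"op": "apply_moves", "data": {"deltas": [[[0, 0, 0.05, 0, 0, 0], [0, 0, 0, 0, 0, 0], [0, 0, 0, 0, 0, 0]]]}}

```text
t: 15.32
ee_pos: [0.755, -0.0004, 0.0929]
eef_rot: [-0.0, 0.709, 0.706, -0.0]
ft_force: [-0.5, -0.8, 0.7]
width: 0.0004
```

{"op": "apply_moves", "data": {"deltas": [[[0, 0, 0.05, 0, 0, 0], [0, 0, 0, 0, 0, 0], [0, 0, 0, 0, 0, 0]]]}}

```text
t: 15.57
ee_pos: [0.7551, -0.0004, 0.0927]
eef_rot: [-0.0, 0.709, 0.706, -0.0]
ft_force: [-3.1, -0.4, 3.9]
width: 0.0
```

Front reads 0.0900 and rear 0.0929, so the front feet are still about 4.0 mm low. The left foot had therefore been hanging, and the right one carries the front. Next I'll raise the right.

{"op": "apply_moves", "data": {"deltas": [[[0, 0, -3, 0, 0, 0], [-1.8, -3.4, -0.75, 0, 0, 0], [-1.8, -3.4, -0.75, 0, 0, 0], [-1.8, -3.4, -0.75, 0, 0, 0], [-1.8, -3.4, -0.75, 0, 0, 0], [-1.8, -3.4, -0.75, 0, 0, 0], [-1.8, -3.4, -0.75, 0, 0, 0], [-1.8, -3.4, -0.75, 0, 0, 0], [-1.8, -3.4, -0.75, 0, 0, 0], [0, 0, 0, 0, 0, 0]]], "jaw": 0.5}}

```text
t: 16.4
ee_pos: [0.4784, -0.1451, 0.1833]
eef_rot: [-0.0, 0.709, 0.705, -0.0]
ft_force: [0.4, 0.6, -0.4]
width: 0.0642
```

```bash
python3 - <<'E'
from h import *
i,K,T=cam("wrist"); cv2.imwrite("pics/w5.png",i[130:400,150:410]); np.savez("w5.npz",K=K,T=T)
plan([.482,-.145,.085],90)
print(proj(K,T,[.482,-.145,.09])-[150,130])
E
```

```text
pos [ 0.4808 -0.1445  0.1832] yaw 89.61 q6 -111.6 F [ 0.79  0.4  -0.19] tz -0.002 w 0.064 t 16.45
shift cm (tool now) [-0.047  0.112  9.819] rotvec [ 0.05  0.03 -0.39]
[128.28982254  96.71170195]
```

View pics/w5.png

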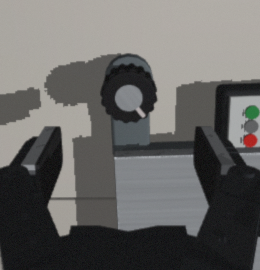

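The knob's disc is at crop pixel (129,98), against a prediction of (128,97), and the fingers are centred on it. I'll descend and grip.

{"op": "apply_moves", "data": {"deltas": [[[0, 0.15, 2.5, 0, 0, 0], [0, 0, 2.5, 0, 0, 0], [0, 0, 2.2, 0, 0, 0], [0, 0, 1.5, 0, 0, 0], [0, 0, 1.0, 0, 0, 0], [0, 0, 0, 0, 0, 0]]]}}

```text
t: 16.95
ee_pos: [0.4837, -0.1427, 0.0835]
eef_rot: [-0.001, 0.708, 0.706, -0.0]
ft_force: [-0.7, -0.2, -0.8]
width: 0.0638
```

{"op": "apply_moves", "data": {"deltas": [[[0, 0, 0, 0, 0, 0], [0, 0, 0, 0, 0, 0], [0, 0, 0, 0, 0, 0], [0, 0, 0, 0, 0, 0], [0, 0, 0, 0, 0, 0]]], "jaw": -0.2}}

```text
t: 17.37
ee_pos: [0.4848, -0.1437, 0.0864]
eef_rot: [0.001, 0.709, 0.706, 0.0]
ft_force: [0.6, -2.4, 6.6]
width: 0.0391
```

{"op": "apply_moves", "data": {"deltas": [[[0, 0, 0, 0, 0, 6], [0, 0, 0, 0, 0, 6], [0, 0, 0, 0, 0, 6], [0, 0, 0, 0, 0, 6], [0, 0, 0, 0, 0, 6], [0, 0, 0, 0, 0, 0]]]}}

```text
t: 17.87
ee_pos: [0.4845, -0.1446, 0.0863]
eef_rot: [0.001, 0.869, 0.495, 0.0]
ft_force: [-2.9, -10.6, 6.3]
width: 0.039
```

{"op": "apply_moves", "data": {"deltas": [[[0, 0, 0, 0, 0, 0], [0, 0, 0, 0, 0, 0], [-0.12, -0.14, -0.05, 0, 0, 0], [0, 0, 0, 0, 0, 0]]], "jaw": 0.2}}

```text
t: 18.2
ee_pos: [0.4818, -0.1434, 0.0858]
eef_rot: [-0.0, 0.867, 0.498, -0.0]
ft_force: [-0.1, -0.9, -0.5]
width: 0.0514
```

{"op": "apply_moves", "data": {"deltas": [[[0, 0, 0, 0, 0, 0], [0, 0, 0, 0, 0, 0], [0, 0, 0, 0, 0, 0], [0, 0, 0, 0, 0, 0]]], "jaw": -0.2}}

```text
t: 18.53
ee_pos: [0.4821, -0.1435, 0.0859]
eef_rot: [-0.0, 0.867, 0.498, -0.0]
ft_force: [-1.6, 0.5, 1.8]
width: 0.0391
```

{"op": "apply_moves", "data": {"deltas": [[[0, 0, 0, 0, 0, 6], [0, 0, 0, 0, 0, 6], [0, 0, 0, 0, 0, 6], [0, 0, 0, 0, 0, 6], [0, 0, 0, 0, 0, 6], [0, 0, 0, 0, 0, 6], [0, 0, 0, 0, 0, 6], [0, 0, 0, 0, 0, 0]]]}}

```text
t: 19.2
ee_pos: [0.4823, -0.1433, 0.0857]
eef_rot: [-0.0, 0.988, 0.152, 0.0]
ft_force: [1.8, 3.2, -0.5]
width: 0.0396
```

{"op": "apply_moves", "data": {"deltas": [[[0, 0, 0, 0, 0, 6], [0, 0, 0, 0, 0, 6], [0, 0, 0, 0, 0, 6], [0, 0, 0, 0, 0, 6], [0, 0, 0, 0, 0, 6], [0, 0, 0, 0, 0, 6], [0, 0, 0, 0, 0, 0]]]}}

```text
t: 19.78
ee_pos: [0.4826, -0.1433, 0.0857]
eef_rot: [-0.0, 0.987, -0.16, 0.0]
ft_force: [3.9, 5.0, -2.9]
width: 0.0392
```

{"op": "apply_moves", "data": {"deltas": [[[0, 0, 0, 0, 0, 6], [0, 0, 0, 0, 0, 6], [0, 0, 0, 0, 0, 6], [0, 0, 0, 0, 0, 6], [0, 0, 0, 0, 0, 6], [0, 0, 0, 0, 0, 6], [0, 0, 0, 0, 0, 0]]]}}

```text
t: 20.37
ee_pos: [0.4829, -0.1433, 0.0858]
eef_rot: [-0.0, 0.889, -0.457, 0.001]
ft_force: [6.0, 4.4, -4.3]
width: 0.0391
```

{"op": "apply_moves", "data": {"deltas": [[[0, 0, 0, 0, 0, 0], [0, 0, 0, 0, 0, 0], [0, 0, -3, 0, 0, 0], [0, 0, -3.9, 0, 0, 0], [-3.85, -2.6, 0, 0, 0, -7], [-3.6, -3.04, 0, 0, 0, -7], [0, 0, 0, 0, 0, -7], [0, 0, 0, 0, 0, -7], [0, 0, 0, 0, 0, -7], [0, 0, 0, 0, 0, -7]]], "jaw": 0.5}}

```text
t: 21.2
ee_pos: [0.479, -0.0602, 0.1549]
eef_rot: [0.0, 0.995, -0.102, 0.0]
ft_force: [0.3, -0.8, 0.7]
width: 0.0636
```

```bash
python3 - <<'E'
from h import *
plan([.4745,.1355,.155],58)
E
```

```text
pos [ 0.479  -0.0602  0.1549] yaw -11.71 q6 -1.0 F [ 0.29 -0.79  0.7 ] tz 0.002 w 0.0636 t 21.2
shift cm (tool now) [-4.4120e+00 -1.9072e+01 -1.1000e-02] rotvec [ 2.000e-02  1.000e-02 -6.971e+01]
```

{"op": "apply_moves", "data": {"deltas": [[[-0.88, -3.81, 0, 0, 0, 0], [-0.88, -3.81, 0, 0, 0, 0], [-0.88, -3.81, 0, 0, 0, 0], [-0.88, -3.81, 0, 0, 0, 0], [-0.88, -3.81, 0, 0, 0, 0], [0, 0, 0, 0, 0, -7], [0, 0, 0, 0, 0, -7], [0, 0, 0, 0, 0, -7], [0, 0, 0, 0, 0, -7], [0, 0, 0, 0, 0, -7]]]}}

```text
t: 22.03
ee_pos: [0.4763, 0.1351, 0.1549]
eef_rot: [0.0, 0.979, 0.202, -0.0]
ft_force: [-0.8, 0.3, -0.1]
width: 0.0644
```

{"op": "apply_moves", "data": {"deltas": [[[0, 0, 0, 0, 0, -7], [0, 0, 0, 0, 0, -7], [0, 0, 0, 0, 0, -7], [0, 0, 0, 0, 0, -7], [0, 0, 0, 0, 0, -7], [0, 0, 0, 0, 0, 0], [0, 0, 0, 0, 0, 0]]]}}

```text
t: 22.62
ee_pos: [0.4764, 0.135, 0.1549]
eef_rot: [0.0, 0.876, 0.482, -0.0]
ft_force: [-0.1, -0.3, 0.0]
width: 0.0638
```

```bash
python3 - <<'E'
from h import *
plan([.4745,.1355,.085],58)
i,K,T=cam("wrist"); cv2.imwrite("pics/w6.png",i); g=i[120:330,150:410].max(2)
# knob = dark blob between fingers; disc = bright spot in it; print disc by mask
hsv=cv2.cvtColor(i,cv2.COLOR_BGR2HSV); u=proj(K,T,[.4745,.1355,.088]); print("pred",u)
x,y=map(int,u); sub=i[y-40:y+40,x-40:x+40].max(2); m=(sub<70).astype(np.uint8)
n,l,st,c=cv2.connectedComponentsWithStats(m); print([(st[k][4],(c[k]+[x-40,y-40]).round(1)) for k in range(1,n) if st[k][4]>150])
cs,h=cv2.findContours(m,cv2.RETR_CCOMP,cv2.CHAIN_APPROX_NONE)
for k,cc in enumerate(cs):
    if h[0][k][3]>=0 and cv2.contourArea(cc)>60: print("disc",np.array(cv2.minEnclosingCircle(cc)[0])+[x-40,y-40],cv2.minEnclosingCircle(cc)[1])
E
```

```text
pos [0.4764 0.135  0.1549] yaw 57.62 q6 -47.2 F [-0.07 -0.27  0.04] tz -0.041 w 0.0638 t 22.6167
shift cm (tool now) [-0.06  -0.185  6.986] rotvec [ 0.    0.01 -0.38]
pred [277.22378784 231.65303332]
[(np.int32(2644), array([278.8, 225.6]))]
disc [273.44660187 237.27669907] 23.08803367614746
```

{"op": "apply_moves", "data": {"deltas": [[[0, -0.15, 2.5, 0, 0, 0], [0, 0, 2, 0, 0, 0], [0, 0, 1.5, 0, 0, 0], [0, 0, 0.9, 0, 0, 0], [0, 0, 0, 0, 0, 0], [0, 0, 0, 0, 0, 0]]]}}

```text
t: 23.17
ee_pos: [0.4752, 0.136, 0.086]
eef_rot: [-0.0, 0.876, 0.483, -0.0]
ft_force: [-0.1, 0.2, -0.1]
width: 0.0643
```

{"op": "apply_moves", "data": {"deltas": [[[0, 0, 0, 0, 0, 0], [0, 0, 0, 0, 0, 0], [0, 0, 0, 0, 0, 0], [0, 0, 0, 0, 0, 0], [0, 0, 0, 0, 0, 0]]], "jaw": -0.2}}

```text
t: 23.58
ee_pos: [0.4756, 0.1361, 0.0864]
eef_rot: [0.0, 0.876, 0.483, 0.001]
ft_force: [0.6, 2.5, 2.2]
width: 0.0392
```

{"op": "apply_moves", "data": {"deltas": [[[0, 0, 0.014, 0, 0, 5], [0, 0, 0.014, 0, 0, 5], [0, 0, 0.014, 0, 0, 5], [0, 0, 0.014, 0, 0, 5], [0, 0, 0.014, 0, 0, 5], [0, 0, 0.014, 0, 0, 5], [0, 0, 0, 0, 0, 0]]]}}

```text
t: 24.17
ee_pos: [0.4754, 0.136, 0.0853]
eef_rot: [0.0, 0.971, 0.238, 0.0]
ft_force: [0.1, -0.2, 4.5]
width: 0.0392
```

{"op": "apply_moves", "data": {"deltas": [[[0, 0, 0, 0, 0, 5], [0, 0, 0, 0, 0, 5], [0, 0, 0.01, 0, 0, 5], [0, 0, 0.01, 0, 0, 5], [0, 0, 0.01, 0, 0, 5], [0, 0, 0.01, 0, 0, 5], [0, 0, 0, 0, 0, 0]]]}}

```text
t: 24.75
ee_pos: [0.4752, 0.1359, 0.0849]
eef_rot: [0.0, 1.0, -0.021, 0.0]
ft_force: [-2.1, -0.5, 5.6]
width: 0.039
```

{"op": "apply_moves", "data": {"deltas": [[[0, 0, 0.01, 0, 0, 5], [0, 0, 0.01, 0, 0, 5], [0, 0, 0.01, 0, 0, 5], [0, 0, 0.01, 0, 0, 5], [0, 0, 0.01, 0, 0, 5], [0, 0, 0.01, 0, 0, 5], [0, 0, 0, 0, 0, 0]]]}}

```text
t: 25.33
ee_pos: [0.4749, 0.1359, 0.0845]
eef_rot: [0.0, 0.96, -0.279, -0.0]
ft_force: [-4.3, -0.3, 10.1]
width: 0.0389
```

{"op": "apply_moves", "data": {"deltas": [[[0, 0, -0.07, 0, 0, 0], [0, 0, -0.07, 0, 0, 0], [0, 0, -0.04, 0, 0, 0], [0, 0, 0, 0, 0, 0]]]}}

```text
t: 25.67
ee_pos: [0.4749, 0.1358, 0.0855]
eef_rot: [0.0, 0.961, -0.277, -0.0]
ft_force: [1.0, -1.1, -5.1]
width: 0.0391
```

{"op": "apply_moves", "data": {"deltas": [[[0, 0, 0, 0, 0, 5], [0, 0, 0, 0, 0, 5], [0, 0, 0, 0, 0, 5], [0, 0, 0, 0, 0, 5], [0, 0, 0, 0, 0, 0]]]}}

```text
t: 26.08
ee_pos: [0.4748, 0.1359, 0.0853]
eef_rot: [0.0, 0.897, -0.442, -0.0]
ft_force: [1.0, 0.3, -7.8]
width: 0.0392
```

{"op": "apply_moves", "data": {"deltas": [[[0, 0, 0.08, 0, 0, 0], [0, 0, 0, 0, 0, 0]]]}}

```text
t: 26.25
ee_pos: [0.4748, 0.1359, 0.0849]
eef_rot: [0.0, 0.899, -0.439, -0.0]
ft_force: [-2.4, -0.2, -0.6]
width: 0.0392
```

{"op": "apply_moves", "data": {"deltas": [[[0, 0, 0, 0, 0, 0], [0, 0, 0, 0, 0, 0], [0, 0, -2.5, 0, 0, 0], [0, 0, -3, 0, 0, 0], [2.4, -2, 0, 0, 0, 0], [2.4, -2, 0, 0, 0, 0], [2.3, -1.9, 0, 0, 0, 0], [0, 0, 0, 0, 0, 0]]], "jaw": 0.5}}

```text
t: 26.92
ee_pos: [0.5698, 0.1149, 0.1409]
eef_rot: [-0.001, 0.898, -0.44, 0.002]
ft_force: [0.4, -0.0, 0.4]
width: 0.0639
```

{"op": "apply_moves", "data": {"deltas": [[[0, 0, 0, 0, 0, 0], [0, 0, 0, 0, 0, 0], [0, 0, 0, 0, 0, 0], [0, 0, 0, 0, 0, 0], [0, 0, 0, 0, 0, 0], [0, 0, 0, 0, 0, 0]]], "jaw": -1}}

```text
t: 27.42
ee_pos: [0.565, 0.1161, 0.1402]
eef_rot: [-0.0, 0.898, -0.44, 0.0]
ft_force: [1.3, 0.4, 0.2]
width: -0.0
```

```bash
python3 - <<'E'
from h import *
plan([.565,.115,.0928],-52.5)
E
```

```text
pos [0.565  0.1161 0.1402] yaw -52.21 q6 59.2 F [1.29 0.37 0.19] tz 0.009 w -0.0 t 27.4167
shift cm (tool now) [0.088 0.067 4.738] rotvec [-0.   -0.    0.29]
```

{"op": "apply_moves", "data": {"deltas": [[[0, 0, 3, 0, 0, 0], [0, 0, 1.2, 0, 0, 0], [0, 0, 0.3, 0, 0, 0], [0, 0, 0.12, 0, 0, 0], [0, 0, 0.05, 0, 0, 0], [0, 0, 0, 0, 0, 0], [0, 0, 0, 0, 0, 0]]]}}

```text
t: 28.0
ee_pos: [0.5657, 0.116, 0.0941]
eef_rot: [-0.0, 0.898, -0.44, 0.001]
ft_force: [-0.7, 0.4, 1.0]
width: -0.0002
```

{"op": "apply_moves", "data": {"deltas": [[[0, 0, 0.05, 0, 0, 0], [0, 0, 0.03, 0, 0, 0], [0, 0, 0, 0, 0, 0], [0, 0, 0, 0, 0, 0]]]}}

```text
t: 28.33
ee_pos: [0.5653, 0.1159, 0.0926]
eef_rot: [-0.0, 0.898, -0.44, 0.0]
ft_force: [0.0, -0.2, 0.4]
width: 0.0001
```

{"op": "apply_moves", "data": {"deltas": [[[0, 0, 0.05, 0, 0, 0], [0, 0, 0, 0, 0, 0], [0, 0, 0, 0, 0, 0]]]}}

```text
t: 28.58
ee_pos: [0.5653, 0.116, 0.092]
eef_rot: [-0.0, 0.898, -0.44, 0.0]
ft_force: [1.1, 0.5, -0.3]
width: -0.0002
```

{"op": "apply_moves", "data": {"deltas": [[[0, 0, 0.03, 0, 0, 0], [0, 0, 0, 0, 0, 0], [0, 0, 0, 0, 0, 0]]]}}

```text
t: 28.83
ee_pos: [0.5653, 0.116, 0.0919]
eef_rot: [-0.0, 0.898, -0.44, 0.0]
ft_force: [-0.6, 0.1, 3.8]
width: -0.0
```

{"op": "apply_moves", "data": {"deltas": [[[0, 0, -0.8, 0, 0, 0], [3.03, 2.35, 0, 0, 0, 0], [3.03, 2.35, 0, 0, 0, 0], [3.03, 2.35, 0, 0, 0, 0], [3.03, 2.35, 0, 0, 0, 0], [3.03, 2.35, 0, 0, 0, 0], [3.03, 2.35, 0, 0, 0, 0], [0, 0, 0.5, 0, 0, 0], [0, 0, 0.15, 0, 0, 0], [0, 0, 0, 0, 0, 0]]]}}

```text
t: 29.67
ee_pos: [0.5648, -0.1138, 0.093]
eef_rot: [-0.0, 0.898, -0.44, -0.0]
ft_force: [-0.2, 0.6, -0.2]
width: 0.0
```

{"op": "apply_moves", "data": {"deltas": [[[0, 0, 0.05, 0, 0, 0], [0, 0, 0, 0, 0, 0], [0, 0, 0, 0, 0, 0]]]}}

```text
t: 29.92
ee_pos: [0.5653, -0.1131, 0.0929]
eef_rot: [-0.0, 0.898, -0.44, 0.0]
ft_force: [-0.3, -0.0, -0.1]
width: -0.0
```

{"op": "apply_moves", "data": {"deltas": [[[0, 0, 0.05, 0, 0, 0], [0, 0, 0, 0, 0, 0], [0, 0, 0, 0, 0, 0]]]}}

```text
t: 30.17
ee_pos: [0.5652, -0.1139, 0.0923]
eef_rot: [-0.0, 0.898, -0.44, 0.0]
ft_force: [0.2, -0.0, 0.6]
width: -0.0001
```

{"op": "apply_moves", "data": {"deltas": [[[0, 0, 0.05, 0, 0, 0], [0, 0, 0, 0, 0, 0], [0, 0, 0, 0, 0, 0]]]}}

```text
t: 30.42
ee_pos: [0.5652, -0.114, 0.092]
eef_rot: [-0.0, 0.898, -0.44, 0.0]
ft_force: [-1.7, 2.1, 4.3]
width: -0.0
```

Both front corners read 3.8–4.3 N at the same commanded height, so roll is about zero and the load is shared. The front is still about 1 mm low at the feet. I'll give the right about 34° and the left about 45°.

{"op": "apply_moves", "data": {"deltas": [[[0, 0, -2, 0, 0, 0], [0, 0, -3, 0, 0, 0], [-1.35, 4.0, 0, 0, 0, 0], [-1.35, 4.0, 0, 0, 0, 0], [0, 0.3, 0, 0, 0, 0], [0, 0, 0, 0, 0, 0], [0, 0, 0, 0, 0, 0], [0, 0, 0, 0, 0, 0]]], "jaw": 0.5}}

```text
t: 31.08
ee_pos: [0.4851, -0.1432, 0.1418]
eef_rot: [-0.0, 0.898, -0.44, 0.0]
ft_force: [-0.6, -0.4, -0.6]
width: 0.0638
```

```bash
python3 - <<'E'
from h import *
plan([.4828,-.1435,.0858],-52.5)
i,K,T=cam("wrist"); cv2.imwrite("pics/w7.png",i[130:400,150:410]); print(proj(K,T,[.4828,-.1435,.088])-[150,130])
E
```

```text
pos [ 0.4851 -0.1432  0.1418] yaw -52.22 q6 30.5 F [-0.58 -0.37 -0.58] tz 0.007 w 0.0638 t 31.0833
shift cm (tool now) [-0.121  0.198  5.601] rotvec [-0.03 -0.04  0.28]
[125.39601282 114.55344723]
```

View pics/w7.png

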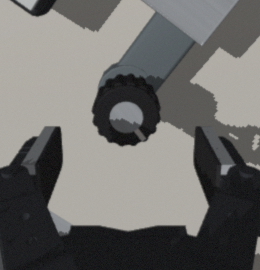

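The knob's disc is at (126,117) and the finger mid-line is at 128.5, so it needs a shift of about −1.2 mm.

{"op": "apply_moves", "data": {"deltas": [[[-0.11, 0.2, 2.5, 0, 0, 0], [0, 0, 1.7, 0, 0, 0], [0, 0, 1.0, 0, 0, 0], [0, 0, 0.3, 0, 0, 0], [0, 0, 0, 0, 0, 0]]]}}

```text
t: 31.55
ee_pos: [0.482, -0.1434, 0.0862]
eef_rot: [0.0, 0.898, -0.44, -0.001]
ft_force: [-0.2, -0.2, -0.5]
width: 0.0643
```

{"op": "apply_moves", "data": {"deltas": [[[0, 0, 0, 0, 0, 0], [0, 0, 0, 0, 0, 0], [0, 0, 0, 0, 0, 0], [0, 0, 0, 0, 0, 0], [0, 0, 0, 0, 0, 0]]], "jaw": -0.2}}

```text
t: 31.97
ee_pos: [0.4824, -0.1439, 0.0875]
eef_rot: [-0.0, 0.898, -0.44, 0.001]
ft_force: [0.2, 0.5, 5.7]
width: 0.0394
```

{"op": "apply_moves", "data": {"deltas": [[[0, 0, 0, 0, 0, 5], [0, 0, 0, 0, 0, 5], [0, 0, 0, 0, 0, 6], [0, 0, 0, 0, 0, 6], [0, 0, 0, 0, 0, 6], [0, 0, 0, 0, 0, 6], [0, 0, 0, 0, 0, 0]]]}}

```text
t: 32.55
ee_pos: [0.4824, -0.1435, 0.0872]
eef_rot: [-0.0, 0.728, -0.685, 0.001]
ft_force: [3.7, 3.9, 3.5]
width: 0.0394
```

{"op": "apply_moves", "data": {"deltas": [[[0, 0, 0, 0, 0, 0], [0, 0, 0, 0, 0, 0], [0, 0, -2.5, 0, 0, 0], [0, 0, -3, 0, 0, 0], [-3.99, -0.14, 0, 0, 0, 0], [-3.99, -0.14, 0, 0, 0, 0], [-3.99, -0.14, 0, 0, 0, 0], [-3.99, -0.14, 0, 0, 0, 0], [-3.99, -0.14, 0, 0, 0, 0], [-3.99, -0.14, 0, 0, 0, 0]]], "jaw": 0.5}}

```text
t: 33.38
ee_pos: [0.4737, 0.0975, 0.1416]
eef_rot: [0.0, 0.731, -0.683, -0.0]
ft_force: [0.9, -0.5, -0.3]
width: 0.0645
```

{"op": "apply_moves", "data": {"deltas": [[[-3.99, -0.14, 0, 0, 0, 0], [0, 0, 0, 0, 0, 0], [0, 0, 0, 0, 0, 0]]]}}

```text
t: 33.63
ee_pos: [0.4726, 0.1372, 0.1414]
eef_rot: [0.0, 0.732, -0.681, -0.0]
ft_force: [0.5, -0.5, -0.6]
width: 0.0643
```

```bash
python3 - <<'E'
from h import *
plan([.475,.1358,.0858],-86.5)
i,K,T=cam("wrist"); cv2.imwrite("pics/w8.png",i[130:400,150:410]); print(proj(K,T,[.475,.1358,.088])-[150,130])
E
```

```text
pos [0.4726 0.1372 0.1414] yaw -85.9 q6 96.7 F [ 0.51 -0.54 -0.55] tz -0.003 w 0.0643 t 33.6333
shift cm (tool now) [ 0.152 -0.236  5.56 ] rotvec [ 0.05 -0.02  0.6 ]
[129.66871132 108.38226713]
```

View pics/w8.png

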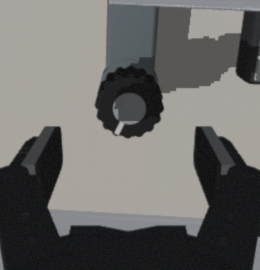

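The disc is at (130,108), matching the prediction. I'll descend, grip and turn.

{"op": "apply_moves", "data": {"deltas": [[[0.13, -0.22, 2.5, 0, 0, 0], [0, 0, 1.7, 0, 0, 0], [0, 0, 0.9, 0, 0, 0], [0, 0, 0.3, 0, 0, 0], [0, 0, 0, 0, 0, 0]]]}}

```text
t: 34.1
ee_pos: [0.4753, 0.1337, 0.0874]
eef_rot: [0.001, 0.73, -0.684, -0.0]
ft_force: [-1.0, 0.5, 0.1]
width: 0.064
```

{"op": "apply_moves", "data": {"deltas": [[[0, 0, 0, 0, 0, 0], [0, 0, 0, 0, 0, 0], [0, 0, 0, 0, 0, 0], [0, 0, 0, 0, 0, 0], [0, 0, 0, 0, 0, 0]]], "jaw": -0.2}}

```text
t: 34.52
ee_pos: [0.4761, 0.1353, 0.089]
eef_rot: [-0.001, 0.73, -0.684, 0.0]
ft_force: [-2.7, 6.6, 6.3]
width: 0.039
```

{"op": "apply_moves", "data": {"deltas": [[[0, 0, 0.01, 0, 0, 5], [0, 0, 0.01, 0, 0, 5], [0, 0, 0.005, 0, 0, 5], [0, 0, 0.005, 0, 0, 5], [0, 0, 0, 0, 0, 5], [0, 0, 0, 0, 0, 5], [0, 0, 0, 0, 0, 5], [0, 0, 0, 0, 0, 5], [0, 0, 0, 0, 0, 5], [0, 0, 0, 0, 0, 0]]]}}

```text
t: 35.35
ee_pos: [0.4761, 0.135, 0.0887]
eef_rot: [0.001, -0.41, 0.912, -0.0]
ft_force: [-0.9, 2.3, 5.3]
width: 0.0387
```

{"op": "apply_moves", "data": {"deltas": [[[0, 0, 0, 0, 0, 0], [0, 0, 0, 0, 0, 0], [0, 0, -2.5, 0, 0, 0], [0, 0, -2.5, 0, 0, 0], [-1.5, -2.65, 0, 0, 0, 0], [-1.5, -2.65, 0, 0, 0, 0], [-1.45, -2.65, 0, 0, 0, 0], [0, 0, 0, 0, 0, 0]]], "jaw": 0.5}}

```text
t: 36.02
ee_pos: [0.569, 0.1145, 0.1382]
eef_rot: [0.002, -0.412, 0.911, -0.001]
ft_force: [-0.1, -0.7, 0.4]
width: 0.0639
```

{"op": "apply_moves", "data": {"deltas": [[[0, 0, 0, 0, 0, 0], [0, 0, 0, 0, 0, 0], [0, 0, 0, 0, 0, 0], [0, 0, 0, 0, 0, 0], [0, 0, 2, 0, 0, 0], [0, 0, 1.5, 0, 0, 0], [0, 0, 0.5, 0, 0, 0], [0, 0, 0, 0, 0, 0], [0, 0, 0, 0, 0, 0]]], "jaw": -1}}

```text
t: 36.77
ee_pos: [0.5646, 0.1158, 0.0979]
eef_rot: [0.0, -0.413, 0.911, -0.0]
ft_force: [1.1, -0.7, -0.4]
width: -0.0004
```

{"op": "apply_moves", "data": {"deltas": [[[0, 0, 0.25, 0, 0, 0], [0, 0, 0.15, 0, 0, 0], [0, 0, 0.04, 0, 0, 0], [0, 0, 0, 0, 0, 0], [0, 0, 0, 0, 0, 0]]]}}

```text
t: 37.18
ee_pos: [0.5647, 0.1157, 0.0932]
eef_rot: [0.0, -0.413, 0.911, -0.0]
ft_force: [0.2, 0.5, 0.1]
width: 0.0
```

{"op": "apply_moves", "data": {"deltas": [[[0, 0, 0.05, 0, 0, 0], [0, 0, 0, 0, 0, 0], [0, 0, 0, 0, 0, 0]]]}}

```text
t: 37.43
ee_pos: [0.5647, 0.1157, 0.0927]
eef_rot: [0.0, -0.413, 0.911, -0.0]
ft_force: [-0.4, -0.4, 1.7]
width: 0.0002
```

{"op": "apply_moves", "data": {"deltas": [[[0, 0, 0.04, 0, 0, 0], [0, 0, 0, 0, 0, 0], [0, 0, 0, 0, 0, 0]]]}}

```text
t: 37.68
ee_pos: [0.5647, 0.1157, 0.0926]
eef_rot: [0.0, -0.413, 0.911, -0.0]
ft_force: [-1.7, 0.4, 6.0]
width: 0.0001
```

{"op": "apply_moves", "data": {"deltas": [[[0, 0, -0.8, 0, 0, 0], [2.87, -2.55, 0, 0, 0, 0], [2.87, -2.55, 0, 0, 0, 0], [2.87, -2.55, 0, 0, 0, 0], [2.87, -2.55, 0, 0, 0, 0], [2.87, -2.55, 0, 0, 0, 0], [2.87, -2.55, 0, 0, 0, 0], [0, 0, 0.5, 0, 0, 0], [0, 0, 0.2, 0, 0, 0], [0, 0, 0, 0, 0, 0]]]}}

```text
t: 38.52
ee_pos: [0.566, -0.1145, 0.093]
eef_rot: [-0.0, -0.413, 0.911, 0.0]
ft_force: [0.1, -0.1, -0.6]
width: -0.0001
```

{"op": "apply_moves", "data": {"deltas": [[[0, 0, 0.06, 0, 0, 0], [0, 0, 0, 0, 0, 0], [0, 0, 0, 0, 0, 0]]]}}

```text
t: 38.77
ee_pos: [0.5662, -0.1137, 0.0928]
eef_rot: [-0.0, -0.413, 0.911, 0.0]
ft_force: [-1.4, 0.2, 3.4]
width: 0.0002
```

{"op": "apply_moves", "data": {"deltas": [[[0, 0, 0.04, 0, 0, 0], [0, 0, 0, 0, 0, 0], [0, 0, 0, 0, 0, 0]]]}}

```text
t: 39.02
ee_pos: [0.5662, -0.1138, 0.0926]
eef_rot: [0.0, -0.413, 0.911, 0.0]
ft_force: [-2.7, 2.1, 6.8]
width: -0.0002
```

Both front corners now match the rear height (about 0.0928 against 0.0929), and left and right agree within about 0.1 mm. Next is the press test on the right front corner.

{"op": "apply_moves", "data": {"deltas": [[[0, 0, -1.0, 0, 0, 0], [-0.48, -1.45, 0, 0, 0, 0], [0, 0, 0, 0, 0, 0], [0, 0, 0.7, 0, 0, 0], [0, 0, 0.2, 0, 0, 0], [0, 0, 0.06, 0, 0, 0], [0, 0, 0.04, 0, 0, 0], [0, 0, 0, 0, 0, 0], [0, 0, 0, 0, 0, 0]]]}}

```text
t: 39.77
ee_pos: [0.5797, -0.1203, 0.0925]
eef_rot: [-0.0, -0.413, 0.911, 0.0]
ft_force: [-3.5, 1.4, 10.9]
width: 0.0004
```

{"op": "apply_moves", "data": {"deltas": [[[0, 0, -0.03, 0, 0, 0], [0, 0, 0, 0, 0, 0], [0, 0, 0, 0, 0, 0], [0, 0, 0, 0, 0, 0], [0, 0, 0, 0, 0, 0], [0, 0, 0, 0, 0, 0]]]}}

```text
t: 40.27
ee_pos: [0.5797, -0.1203, 0.0926]
eef_rot: [-0.0, -0.413, 0.911, 0.0]
ft_force: [-1.8, 1.2, 7.5]
width: 0.0003
```

{"op": "apply_moves", "data": {"deltas": [[[0, 0, -0.5, 0, 0, 0], [0, 0, -2, 0, 0, 0], [0, 0, -4, 0, 0, 0], [0, 0, -4, 0, 0, 0], [0, 0, -4, 0, 0, 0], [0, 0, 0, 0, 0, 0], [0, 0, 0, 0, 0, 0]]]}}

```text
t: 40.85
ee_pos: [0.5806, -0.1206, 0.2393]
eef_rot: [0.001, -0.413, 0.911, -0.001]
ft_force: [-0.2, 0.8, -1.0]
width: 0.0002
```

```bash
python3 - <<'E'
from h import *
plan([.58,-.12,.24],-131)
print(job_done())
E
```

```text
pos [ 0.5806 -0.1206  0.2393] yaw -131.23 q6 115.0 F [-0.22  0.82 -1.02] tz 0.001 w 0.0002 t 40.85
shift cm (tool now) [-0.005  0.085 -0.067] rotvec [-0.18  0.09 -0.23]
the job is handed in; nothing more can be done
None
```

I turned both front levelling screws clockwise, the right by about 178° and the left by about 275° in total. I then let go, pressed the right front corner of the pan, lifted clear and handed the job in at 40.9 s.

**Level:** light fingertip probes put the pan at about 0.0928 m (left) and 0.0929 m (right) at the front, and 0.0929 m at the rear centre. I measured the rear before the final turns and did not repeat it.

**Load sharing:** at the same commanded depth the two front corners pushed back with 6.0 N (left) and 6.8 N (right). The right side sits about 0.1 mm higher, so its foot probably carries around 1 N more than the left.

**Press test:** it first peaked at 10.9 N, above the 8 N asked for, so I eased off and held about 7.5 N for half a second. The pan stayed firm with no tipping. I did not press the left corner at 8 N, only at 6 N during probing.

**Disagreements and slips:**
- The camera estimates of the tilt were too noisy and partly misleading. They suggested the left foot was standing, but the forces showed it was the right, so I relied on the touch probes.
- While I was turning the screws, the grip briefly put up to about 10 N on a knob, sideways and downward. I backed off each time.

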